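Charge the tumbler barrel and press its splined lid home

TASK

Pour all six burnishing balls from the spouted cup into the tumbler barrel, and stand the cup upright on the bench again. Then fit the lid: turn it until its four splines mesh with the notches in the barrel's rim, slide it fully home, and press the barrel all the way down on its sprung seat. The tumbler runs only while it is held down, so finish with the lid still in the gripper and still pressed down; leave the jig, burnisher and tape dispenser where they lie.

Things in the scene. Friction and masses are not known exactly. Their poses are not given: they have to be found in the camera images.
- cup: Grey spouted cup, open on top, holding the balls. Box-shaped well 66 mm long (x), 48 mm wide (y), 62 mm high, walls and floor 4 mm; at +x, instead of a wall, a spout floor rises outward at 40 degrees to the lip, between 26 mm high sides. Origin: centre of the well's underside; x to the spout, z up. Loose, 150 g plus balls. Tipped spout-down about y, balls roll out above some 60 degrees; 80 empties it.
- cup_grip (a point): Grip point of the cup, midway between its two flat, parallel, upright side faces (48 mm apart, facing its +y and -y); 5 mm ahead (x) and 35 mm up (z) from the cup's origin, axes as the cup's.
- lip (a point): Middle of the upper edge of the cup's spout: 86 mm ahead (x) and 52 mm up (z) from the cup's origin, axes as the cup's.
- mouth (a point): Centre of the tumbler barrel's open top: an upright round steel pot, inner radius 44 mm, wall 8 mm, 62 mm tall with 6 mm floor; top 98 mm above the bench when not pressed. Four open notches, 13 mm wide inside, 14 mm deep, cut its rim on this point's +x, +y, -x and -y axes; z up. The barrel starts at any angle and turns only stiffly (0.7 N m).
- tumbler: Grey drive base under the barrel, fixed to the bench: 130 mm square, 24 mm high, with a motor box 50 mm high on its +x side reaching 113 mm from the centre. Origin: centre of its underside, under the barrel's axis.
- seat (a joint): How far the barrel is pressed down on its sprung seat, m: 0 is up, 0.010 fully down (stop). With the lid on, it starts to move at about 6 N of push and is fully down at about 14 N. Nothing but steady pressure keeps it down.
- lid: Aluminium barrel lid, right way up on the bench. From its underside: plug of radius 41 mm, 17 mm tall (lowest 5 mm tapers to 36); flange of radius 50 mm, 17 to 23 mm up; bar grip above. Four splines 8 mm wide stand out to radius 54 mm (ends peep out below the flange) on the +x, +y, -x, -y axes, their lower faces 5 mm up. Origin: centre of the underside, z up. Loose, 240 to 390 g.
- lid_grip (a point): Grip point on the lid's black bar grip, 48 mm above the lid's underside, on its axis; axes as the lid's. The bar is 52 mm long (along x, in line with two splines), 16 mm thick (y), from the flange at 23 mm to 62 mm up. With splines out of line the lid's underside stays 5 mm below the mouth; meshed and home, flange on the rim, it is 17 mm below.
- ball0_center (a point): Centre of one of the six loose white ceramic burnishing balls, 18 mm in diameter, 11 g, alike; they start inside the cup.
- ball1_center (a point): Centre of one of the six loose white ceramic burnishing balls, 18 mm in diameter, 11 g, alike; they start inside the cup.
- ball2_center (a point): Centre of one of the six loose white ceramic burnishing balls, 18 mm in diameter, 11 g, alike; they start inside the cup.
- ball3_center (a point): Centre of one of the six loose white ceramic burnishing balls, 18 mm in diameter, 11 g, alike; they start inside the cup.
- ball4_center (a point): Centre of one of the six loose white ceramic burnishing balls, 18 mm in diameter, 11 g, alike; they start inside the cup.
- ball5_center (a point): Centre of one of the six loose white ceramic burnishing balls, 18 mm in diameter, 11 g, alike; they start inside the cup.
- jig: Zinc edge-trimming jig, 100 x 50 x 38 mm; bystander, origin at the centre of its underside.
- burnisher: Burnisher with a dark handle, 190 mm long, 24 mm thick; bystander, origin at the ferrule, on the underside.
- dispenser: Red enamel tape dispenser, 130 x 55 x 84 mm; bystander, origin at the centre of its underside.
Not all that is in view belongs to the job. Leave any blue look-alike of the cup alone. Leave any blue look-alike of the lid alone.

How it is judged:
By the outcome, as a careful person would: the job done as asked, in the order asked, and still so for the second after the job is handed in, while the arm keeps its last pose, push and grip.
It also fails if it takes over 67 s, if anything falls off the work surface, if the arm or the gripper's body presses on something with over 40 N, if the wrist force passes 120 N, or if a joint passes its speed limit or range.

ROBOT

A 6-joint arm with a two-finger parallel gripper is mounted at the origin on the work surface. World frame = base frame: x ahead of the robot, y to its left, z up, the work surface at z = 0. Lengths are in m, angles in rad, forces in N, time in s.
With the tool pointing down it reaches from about 0.375 to 0.9 m from the base axis. Payload 3.1 kg.
Tool frame: the origin (TCP) lies midway between the tips of the shut fingers; the grasp point (between the pads) lies 19 mm behind it (manip.grasp_offset is the distance from the TCP to the grasp point, in m); z points along the fingers, y is the line along which they close (so a half turn about z gives the same grasp; the last joint's range is limited). The gripper opens to 85 mm and grips with 20 to 120 N. Pads are 22 mm wide; open, the fingers measure 114 mm over their backs; the gripper's body (76 mm by 85 mm) begins 54 mm behind the grasp point. The pads swing forward as they close: fully open they stand 13 mm farther back than shut.
Start: joints at [1.147, 0.527, 1.433, -0, 1.181, -0.178], TCP at [0.151, 0.606, 0.231] pointing down, gripper open.
Joint ranges: [-3.08, 3.08], [-0.75, 2.2], [0.22, 2.44], [-1.43, 4.57], [0, 2.65], [-2.85, 2.85]. Speed limits (rad/s): [2.79, 2.79, 3.14, 3.14, 3.14, 3.14].

INTERFACE

Orientations are given as a unit quaternion [x, y, z, w].
In Python, from station import sensors, cams, order, manip gives the robot as it stands.
- The arm moves only by the tool move_arm, never from a script. Its argument "targets" is a list of rows, each an object of numbers: "dx", "dy", "dz": the shift along the world's x, y, z normalised to -1 to 1, where 1 is 25 mm; "rx", "ry", "rz": the turn, a rotation vector about the world's x, y, z normalised to -1 to 1, where 1 is 30 degrees. A call has exactly 10 rows; each row shifts and turns the commanded pose from where the row before left it; what a row does not reach is not made up. A row lasts 1/8 s, in which the tool goes at most 62.5 mm and 10.7 degrees, less where a joint would pass 70% of its speed; a pose out of reach is approached as far as the arm can. A call with a number of a shift or a turn outside -1 to 1 is refused whole. A call with a gripper value outside its range is refused whole. "claw" is the opening in per cent of the stroke, from 0 (shut) to 100 (fully open), set as the call begins (left out, the last holds). The fingers move at their own pace and stop on an object; "newtons" is the grip in N (left out, the last holds). Time passes only in rows, so rows that do not move let the fingers close, or fill a call up. It gives the time, the measured TCP pose, the force, the opening and the grip force at its end, in the units of the state.
- sensors.sense(): the state, without advancing time (a new reading comes with each control period).
- cams.snapshot(name): name is "scene" or "top" or "wrist"; returns the picture (400x640x3 uint8, red, green, blue); there is no depth.
- cams.camera_model(name): a dict with "fx", "fy", "cx", "cy" (pixels), "distortion" ([k1, k2, p1, p2, k3] as OpenCV has them; the pictures are not rectified), "extrinsics" (4x4, takes a point from world to camera coordinates). Camera axes: x right, y down, z forward; pixel columns grow to the right and rows downward; lengths in m; the calibration is good to about 2 mm. A picture is of the moment at which its call begins: read the wrist's pose just before it. camera_model takes no time and is no camera call; for the wrist camera it gives the pose at the moment of the call.
- order.sign_off(): hands the job in; it is judged then, once.
The state is a dict: "t": time; "q": joint angles; "qd": joint speeds; "tau": joint torques, N m; "tcp_pos": TCP position; "tool_rot": TCP orientation; "force": force on the tool from outside, world axes, zero at the start; "ft_torque": the same for the moment, N m; "finger_gap": opening from 0.0 (shut) to 1.0 (fully open); "gripper_force": force on a finger pad.
Only numpy, scipy, OpenCV 4.12 (cv2) and the standard library are available. Lean on these libraries where they do the work, as an engineer would, in place of code of your own. Each camera call takes 0.05 s, during which the arm holds its last target. There are 200 camera calls.

## Working session

There is one attempt and no reset: what is moved stays moved. The work goes in short steps, Python scripts to look and compute and a tool call to move; the robot and the scene stay as the last step left them, time stands still between calls to the robot, and variables do not carry over. Pictures are saved under pics/ and viewed, at most 10 in all, crops included, and the job is handed in when it is done.

Besides the shell and the picture viewer there is one more tool, called after "Request:" as a command line: name --argument value ..., lists and objects as JSON in quotes. move_arm: Moves the arm, as the interface text tells. Scaled input: -1 to 1 covers 25 mm each way for a shift and 30 degrees each way for a turn. Its arguments: {"type":"object","properties":{"targets":{"type":"array"},"claw":{"type":"number"},"newtons":{"type":"number"}},"required":["targets"]}

```bash
mkdir -p pics; ls; python3 - <<'E'
from station import sensors,cams,manip
import cv2
s=sensors.sense();print({k:s[k] for k in('t','tcp_pos','tool_rot','finger_gap')},manip.grasp_offset)
for n in('scene','top'):
    im=cams.snapshot(n);cv2.imwrite(f'pics/{n}0.png',im[:,:,::-1])
    m=cams.camera_model(n);print(n,m)
E
```

```text
pics
{'t': 0.0, 'tcp_pos': array([0.1511215 , 0.60568727, 0.23031658]), 'tool_rot': array([ 1.22080111e-01,  9.92519623e-01, -1.06716893e-03, -3.26320105e-04]), 'finger_gap': 0.9989210210364629} 0.0187
scene {'fx': 363.46385470355716, 'fy': 363.46385470355716, 'cx': 321.4260749168256, 'cy': 198.63127130635627, 'distortion': array([-0.07322163,  0.        ,  0.        ,  0.        ,  0.        ]), 'extrinsics': array([[-0.63216679,  0.77482242,  0.00391963,  0.32411065],
       [ 0.49105539,  0.40454804, -0.77149561, -0.18576141],
       [-0.59935778, -0.48578915, -0.63622257,  1.25509794],
       [ 0.        ,  0.        ,  0.        ,  1.        ]])}
top {'fx': 366.66129504969405, 'fy': 366.66129504969405, 'cx': 316.06289884739084, 'cy': 203.2136453160449, 'distortion': array([-0.03831984,  0.        ,  0.        ,  0.        ,  0.        ]), 'extrinsics': array([[-0.0280248 , -0.99924823, -0.02678774,  0.0607246 ],
       [-0.9958303 ,  0.03023626, -0.08606842,  0.55618442],
       [ 0.08681368,  0.02426399, -0.99592904,  0.91039066],
       [ 0.        ,  0.        ,  0.        ,  1.        ]])}
```

View pics/scene0.png

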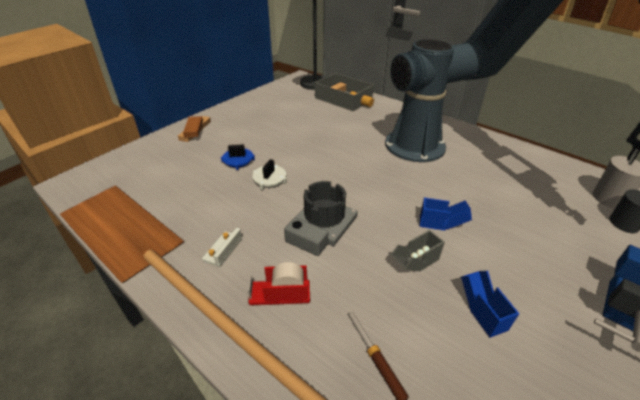

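View pics/top0.png

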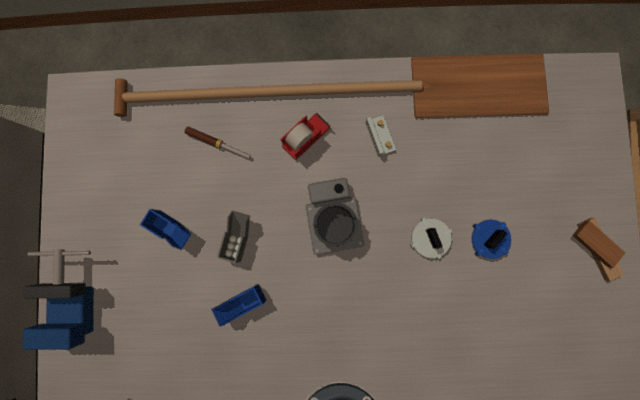

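The candidates in the top view:
- Cup: grey with balls at (234,238). Blue look-alikes are at (166,229) and (239,306).
- Lid: pale at (432,239). The blue look-alike is at (491,239).
- Barrel: (335,224).

I choose the grey cup and the pale lid, and check both in one crop.

```bash
cat > h.py <<'E'
import numpy as np,cv2
from station import sensors,cams,manip
def ray(m,uv):
    K=np.array([[m['fx'],0,m['cx']],[0,m['fy'],m['cy']],[0,0,1]])
    p=cv2.undistortPoints(np.array(uv,float).reshape(-1,1,2),K,np.array(m['distortion'])).reshape(-1,2)
    E=np.array(m['extrinsics']);R,t=E[:3,:3],E[:3,3]
    return -R.T@t,np.c_[p,np.ones(len(p))]@R
def onplane(m,uv,z):
    c,d=ray(m,uv);return c+d*((z-c[2])/d[:,2])[:,None]
def proj(m,P):
    K=np.array([[m['fx'],0,m['cx']],[0,m['fy'],m['cy']],[0,0,1]]);E=np.array(m['extrinsics'])
    return cv2.projectPoints(np.array(P,float).reshape(-1,1,3),cv2.Rodrigues(E[:3,:3])[0],E[:3,3],K,np.array(m['distortion']))[0].reshape(-1,2)
E
python3 - <<'E'
import cv2,numpy as np
t=cv2.imread('pics/top0.png');s=cv2.imread('pics/scene0.png')
f=lambda im,x,y,w:cv2.resize(im[y:y+w*3//4,x:x+w],(400,300),interpolation=cv2.INTER_CUBIC)
o=np.vstack([np.hstack([f(t,195,200,80),f(t,295,175,100)]),np.hstack([f(t,392,202,100),f(s,380,215,80)])])
cv2.imwrite('pics/crop1.png',o)
E
```

```text
(no output)
```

View pics/crop1.png

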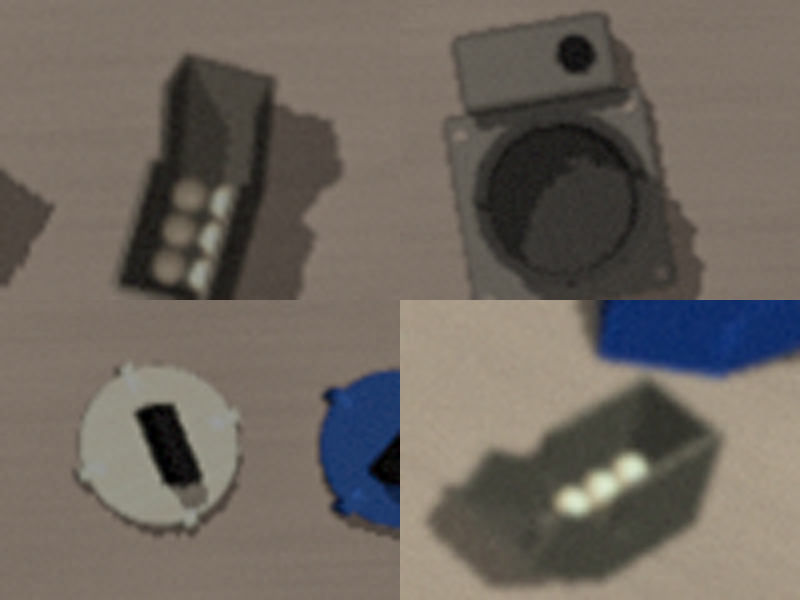

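The crop confirms the choices. The grey cup at top (234,238) holds the six balls in its lower end, with the spout edge at (232,211)-(249,216). The pale lid is at (432,239), with splines at roughly (424,294-202..).

```bash
python3 - <<'E'
from h import *
print([a for a in dir(manip) if a[0]!='_'])
m=cams.camera_model('top')
c=lambda x,y,ox,oy,k:((x/k)+ox,(y/k)+oy)
P=[c(150,160,195,200,5),c(120,285,195,200,5)]
print('well L edge',onplane(m,P,.062)); 
print('spout',onplane(m,[c(187,55,195,200,5),c(272,78,195,200,5)],.055))
print('balls',onplane(m,[c(x,y,195,200,5) for x,y in((190,195),(180,232),(168,265),(222,202),(210,238),(202,274))],.014))
print('mouth',onplane(m,[c(562-400,199,295,175,4)],.098))
print('base corners',onplane(m,[c(x-400,y,295,175,4) for x,y in((450,118),(675,285))],.024))
print('lid',onplane(m,[c(158,447-300,392,202,4)],.02),'bar',onplane(m,[c(152,405-300,392,202,4),c(182,488-300,392,202,4)],.062))
print('spl',onplane(m,[c(x,y-300,392,202,4) for x,y in((127,368),(232,413),(190,527),(84,474))],.011))
print('disp,burn',onplane(m,[(305,136),(220,143)],.02))
print('blue',onplane(m,[(166,229),(239,306)],.03))
E
```

```text
['PlanningError', 'grasp_offset']
well L edge [[0.49036262 0.26906843 0.062     ]
 [0.42980059 0.28442886 0.062     ]]
spout [[0.54199332 0.25203261 0.055     ]
 [0.52932786 0.20963068 0.055     ]]
balls [[0.47252666 0.26161677 0.014     ]
 [0.45366663 0.2670176  0.014     ]
 [0.43692322 0.27343216 0.014     ]
 [0.46849705 0.24499413 0.014     ]
 [0.45020066 0.25144443 0.014     ]
 [0.43189511 0.25580899 0.014     ]]
mouth [[ 0.49949579 -0.00129463  0.098     ]]
base corners [[ 0.55515765  0.06643989  0.024     ]
 [ 0.4452693  -0.07268592  0.024     ]]
lid [[ 0.45899956 -0.24510723  0.02      ]] bar [[ 0.48521345 -0.23084535  0.062     ]
 [ 0.43473797 -0.24631365  0.062     ]]
spl [[ 0.50986719 -0.23049052  0.011     ]
 [ 0.47904934 -0.29618265  0.011     ]
 [ 0.40754998 -0.26538887  0.011     ]
 [ 0.44309543 -0.19961186  0.011     ]]
disp,burn [[0.73507008 0.06852133 0.02      ]
 [0.72465021 0.29267329 0.02      ]]
blue [[0.50256549 0.43124475 0.03      ]
 [0.30511931 0.24434406 0.03      ]]
```

Request:
move_arm --targets '[{"dx": 0.85,"dy": -1},{"dx": 0.85,"dy": -1},{"dx": 0.85,"dy": -1},{"dx": 0.85,"dy": -1},{"dx": 0.85,"dy": -1},{"dx": 0.85,"dy": -1},{"dx": 0.85,"dy": -1},{"dx": 0.85,"dy": -1},{"dx": 0.85,"dy": -1},{"dx": 0.85,"dy": -1}]' --claw 100 --newtons 60

```text
schema error: expected keys dx, dy, dz, rx, ry, rz
```

Request:
move_arm --targets '[{"dx": 0.8,"dy": -0.9,"rz": -0.07},{"dx": 0.8,"dy": -0.9},{"dx": 0.8,"dy": -0.9},{"dx": 0.8,"dy": -0.8},{"dx": 0.6,"dy": -0.6},{},{},{},{},{}]'

```text
schema error: expected keys dx, dy, dz, rx, ry, rz
```

```bash
python3 - <<'E'
from h import *
m=cams.camera_model('wrist');im=cams.snapshot('wrist');cv2.imwrite('pics/w1.png',im[:,:,::-1])
print(m);s=sensors.sense();print(s['t'],s['tcp_pos'],s['tool_rot'],s['q'],s['force'])
np.save('w1.npy',m)
E
```

```text
{'fx': 309.86044159676754, 'fy': 309.86044159676754, 'cx': 321.3153655428517, 'cy': 202.3969931445616, 'distortion': array([-0.01120874,  0.        ,  0.        ,  0.        ,  0.        ]), 'extrinsics': array([[ 0.24158797,  0.97037649, -0.00217336, -0.62423932],
       [ 0.92958054, -0.23078752,  0.28743196, -0.03894462],
       [ 0.27841563, -0.07146042, -0.95779859,  0.37958671],
       [ 0.        ,  0.        ,  0.        ,  1.        ]])}
0.15 [0.1512187  0.60585907 0.23055187] [ 1.22092712e-01  9.92518335e-01 -8.13907989e-04 -2.50028997e-04] [ 1.14749494e+00  5.28264137e-01  1.43360636e+00 -5.26077916e-06
  1.18142504e+00 -1.78503108e-01] [ 0.14490699  0.30745931 -0.07084295]
```

View pics/w1.png

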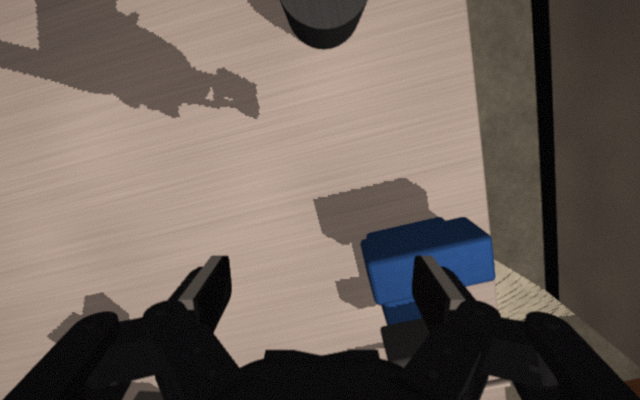

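Request:
move_arm --targets '[{"dx": 0.85,"dy": -1,"dz": 0,"rx": 0,"ry": 0,"rz": -0.07},{"dx": 0.85,"dy": -1,"dz": 0,"rx": 0,"ry": 0,"rz": 0},{"dx": 0.85,"dy": -1,"dz": 0,"rx": 0,"ry": 0,"rz": 0},{"dx": 0.85,"dy": -1,"dz": 0,"rx": 0,"ry": 0,"rz": 0},{"dx": 0.85,"dy": -1,"dz": 0,"rx": 0,"ry": 0,"rz": 0},{"dx": 0.85,"dy": -1,"dz": 0,"rx": 0,"ry": 0,"rz": 0},{"dx": 0.85,"dy": -1,"dz": 0,"rx": 0,"ry": 0,"rz": 0},{"dx": 0.85,"dy": -1,"dz": 0,"rx": 0,"ry": 0,"rz": 0},{"dx": 0.85,"dy": -1,"dz": 0,"rx": 0,"ry": 0,"rz": 0},{"dx": 0.85,"dy": -1,"dz": 0,"rx": 0,"ry": 0,"rz": 0}]' --claw 100 --newtons 60

```text
t: 1.4
tcp_pos: [0.3644, 0.3554, 0.2312]
tool_rot: [0.14, 0.99, -0.0, -0.0]
force: [-0.2, 0.1, 0.2]
finger_gap: 1.001
gripper_force: 0.0
```

Request:
move_arm --targets '[{"dx": 0.6,"dy": -1,"dz": 0,"rx": 0,"ry": 0,"rz": 0},{"dx": 0.6,"dy": -1,"dz": 0,"rx": 0,"ry": 0,"rz": 0},{"dx": 0.6,"dy": -1,"dz": 0,"rx": 0,"ry": 0,"rz": 0},{"dx": 0.2,"dy": -1,"dz": 0,"rx": 0,"ry": 0,"rz": 0},{"dx": 0,"dy": 0,"dz": 0,"rx": 0,"ry": 0,"rz": 0},{"dx": 0,"dy": 0,"dz": 0,"rx": 0,"ry": 0,"rz": 0},{"dx": 0,"dy": 0,"dz": 0,"rx": 0,"ry": 0,"rz": 0},{"dx": 0,"dy": 0,"dz": 0,"rx": 0,"ry": 0,"rz": 0},{"dx": 0,"dy": 0,"dz": 0,"rx": 0,"ry": 0,"rz": 0},{"dx": 0,"dy": 0,"dz": 0,"rx": 0,"ry": 0,"rz": 0}]'

```text
t: 2.65
tcp_pos: [0.4139, 0.2566, 0.2313]
tool_rot: [0.14, 0.99, 0.0, 0.0]
force: [0.4, -0.0, -1.1]
finger_gap: 1.001
gripper_force: 0.0
```

```bash
python3 - <<'E'
from h import *
m=cams.camera_model('wrist');im=cams.snapshot('wrist');cv2.imwrite('pics/w2.png',im[:,:,::-1])
s=sensors.sense();print(s['t'],s['tcp_pos'],s['tool_rot'],s['q'],s['force'])
np.save('w2.npy',m)
E
```

```text
2.7 [0.4138729  0.25650111 0.23130339] [ 1.40120622e-01  9.90134441e-01  1.15811733e-05 -3.03547232e-06] [ 3.24817044e-01  3.42719990e-01  1.77078244e+00  2.73537876e-05
  1.02808526e+00 -9.64826936e-01] [-1.08920861  0.09573952  0.06391496]
```

View pics/w2.png

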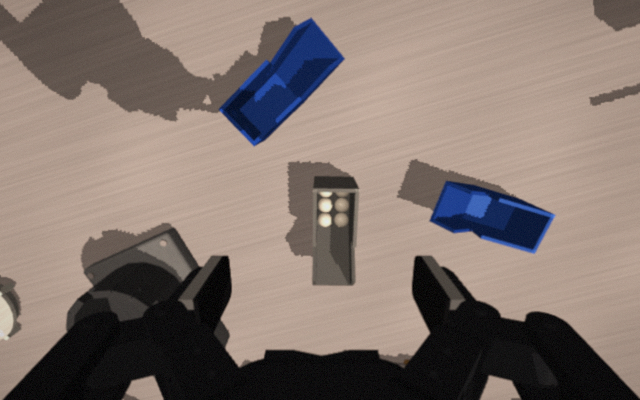

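```bash
python3 - <<'E'
from h import *
m=np.load('w2.npy',allow_pickle=True).item()
r=onplane(m,[(313,189),(358,188.5)],.062);b=onplane(m,[(314,178),(357,178)],0);l=onplane(m,[(312.5,284.5),(355.5,284.5)],.052)
for n,p in(('rim',r),('bot',b),('lip',l)):
    d=p[1]-p[0];print(n,p.mean(0).round(4),np.linalg.norm(d).round(4),'yaw',np.degrees(np.arctan2(d[1],d[0]))-90)
E
```

```text
rim [0.4246 0.2692 0.062 ] 0.0467 yaw -15.395447718471189
bot [0.4273 0.2713 0.    ] 0.053 yaw -16.050001043392058
lip [0.5391 0.2365 0.052 ] 0.0508 yaw -16.065388874973465
```

The wrist view shows the cup centred at (334,230), spout down, with its rim at (313..358,189) and lip at row 284. The look-alikes are blue. The grip point is at about (0.460, 0.258) and the yaw matches the tool. I descend and grasp.

Request:
move_arm --targets '[{"dx": 0.93,"dy": 0.04,"dz": -0.5,"rx": 0,"ry": 0,"rz": 0},{"dx": 0.93,"dy": 0,"dz": -1,"rx": 0,"ry": 0,"rz": 0},{"dx": 0,"dy": 0,"dz": -1,"rx": 0,"ry": 0,"rz": 0},{"dx": 0,"dy": 0,"dz": -1,"rx": 0,"ry": 0,"rz": 0},{"dx": 0,"dy": 0,"dz": -1,"rx": 0,"ry": 0,"rz": 0},{"dx": 0,"dy": 0,"dz": -1,"rx": 0,"ry": 0,"rz": 0},{"dx": 0,"dy": 0,"dz": -1,"rx": 0,"ry": 0,"rz": 0},{"dx": 0,"dy": 0,"dz": -1,"rx": 0,"ry": 0,"rz": 0},{"dx": 0,"dy": 0,"dz": -1,"rx": 0,"ry": 0,"rz": 0},{"dx": 0,"dy": 0,"dz": 0,"rx": 0,"ry": 0,"rz": 0}]'

```text
t: 3.95
tcp_pos: [0.4593, 0.2569, 0.0173]
tool_rot: [0.14, 0.99, -0.001, -0.002]
force: [0.3, -0.3, -0.3]
finger_gap: 0.994
gripper_force: 0.0
```

Request:
move_arm --targets '[{"dx": 0,"dy": 0,"dz": 0,"rx": 0,"ry": 0,"rz": 0},{"dx": 0,"dy": 0,"dz": 0,"rx": 0,"ry": 0,"rz": 0},{"dx": 0,"dy": 0,"dz": 0,"rx": 0,"ry": 0,"rz": 0},{"dx": 0,"dy": 0,"dz": 0,"rx": 0,"ry": 0,"rz": 0},{"dx": 0,"dy": 0,"dz": 0,"rx": 0,"ry": 0,"rz": 0},{"dx": 0,"dy": 0,"dz": 0,"rx": 0,"ry": 0,"rz": 0},{"dx": 0,"dy": 0,"dz": 0,"rx": 0,"ry": 0,"rz": 0},{"dx": 0,"dy": 0,"dz": 0,"rx": 0,"ry": 0,"rz": 0},{"dx": 0,"dy": 0,"dz": 0,"rx": 0,"ry": 0,"rz": 0},{"dx": 0,"dy": 0,"dz": 0,"rx": 0,"ry": 0,"rz": 0}]' --claw 0 --newtons 60

```text
t: 5.2
tcp_pos: [0.4614, 0.2577, 0.0201]
tool_rot: [0.14, 0.99, 0.001, 0.001]
force: [-0.3, 0.3, 6.6]
finger_gap: 0.556
gripper_force: 62.4
```

Request:
move_arm --targets '[{"dx": 0,"dy": 0,"dz": 0.6,"rx": 0,"ry": 0,"rz": 0},{"dx": 0,"dy": 0,"dz": 0.9,"rx": 0,"ry": 0,"rz": 0},{"dx": 0.19,"dy": -0.64,"dz": 0.9,"rx": 0,"ry": 0,"rz": -0.308},{"dx": 0.19,"dy": -0.64,"dz": 0.9,"rx": 0,"ry": 0,"rz": -0.308},{"dx": 0.19,"dy": -0.64,"dz": 0.9,"rx": 0,"ry": 0,"rz": -0.308},{"dx": 0.19,"dy": -0.64,"dz": 0.9,"rx": 0,"ry": 0,"rz": -0.308},{"dx": 0.19,"dy": -0.64,"dz": 0.6,"rx": 0,"ry": 0,"rz": -0.308},{"dx": 0.19,"dy": -0.64,"dz": 0,"rx": 0,"ry": 0,"rz": -0.308},{"dx": 0.19,"dy": -0.64,"dz": 0,"rx": 0,"ry": 0,"rz": -0.308},{"dx": 0.19,"dy": -0.64,"dz": 0,"rx": 0,"ry": 0,"rz": -0.308}]'

```text
t: 6.45
tcp_pos: [0.4979, 0.1288, 0.1619]
tool_rot: [0.709, 0.705, -0.0, -0.0]
force: [-0.3, -0.4, -2.2]
finger_gap: 0.554
gripper_force: 62.0
```

```bash
python3 - <<'E'
from h import *
a=cams.snapshot('top')
s=sensors.sense();print(s['t'],s['tcp_pos'],s['tool_rot'],s['q'],s['force'],s['finger_gap'])
m=cams.camera_model('wrist');b=cams.snapshot('wrist');np.save('w3.npy',m)
cv2.imwrite('pics/t3.png',a[:,:,::-1]);cv2.imwrite('pics/w3.png',b[:,:,::-1])
o=np.vstack([cv2.resize(a[140:310,220:460],(600,425)),cv2.resize(b[:,100:500],(500,400))[:, :].repeat(1,0) if 0 else np.zeros((0,600,3),np.uint8)])
o=np.hstack([cv2.resize(a[150:300,250:400],(400,400),interpolation=cv2.INTER_CUBIC),cv2.resize(b[0:400,120:520],(400,400))])
cv2.imwrite('pics/c3.png',o[:,:,::-1])
E
```

```text
6.5 [0.49889547 0.12714925 0.161904  ] [ 7.10690018e-01  7.03504900e-01 -2.12365615e-04  7.13632620e-04] [ 3.30312921e-02  4.81485649e-01  1.77676430e+00 -1.72907640e-03
  8.82684952e-01  4.42902921e-02] [ 1.62796328 -0.32014215 -1.40079277] 0.5556990360395768
```

View pics/c3.png

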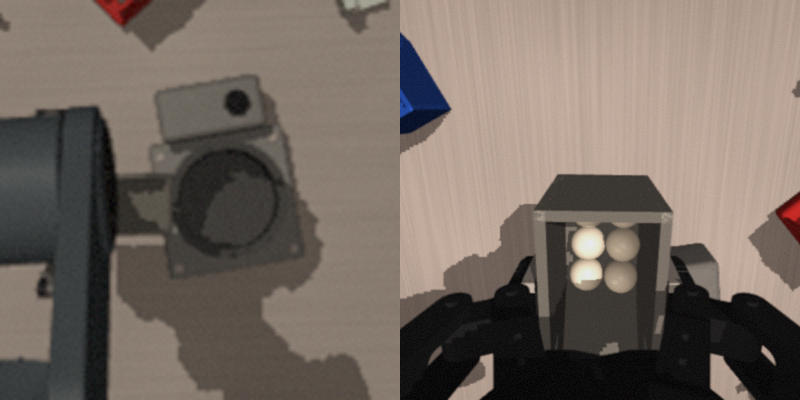

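Request:
move_arm --targets '[{"dx": 0,"dy": -0.28,"dz": 0.03,"rx": 0.3,"ry": 0,"rz": 0},{"dx": 0,"dy": -0.28,"dz": 0.03,"rx": 0.3,"ry": 0,"rz": 0},{"dx": 0,"dy": -0.28,"dz": 0.03,"rx": 0.3,"ry": 0,"rz": 0},{"dx": 0,"dy": -0.28,"dz": 0.03,"rx": 0.3,"ry": 0,"rz": 0},{"dx": 0,"dy": -0.28,"dz": 0.03,"rx": 0.3,"ry": 0,"rz": 0},{"dx": 0,"dy": -0.24,"dz": 0.3,"rx": 0.25,"ry": 0,"rz": 0},{"dx": 0,"dy": -0.24,"dz": 0.3,"rx": 0.25,"ry": 0,"rz": 0},{"dx": 0,"dy": -0.2,"dz": 0.2,"rx": 0.17,"ry": 0,"rz": 0},{"dx": 0,"dy": -0.2,"dz": 0.2,"rx": 0.17,"ry": 0,"rz": 0},{"dx": 0,"dy": 0,"dz": 0,"rx": 0,"ry": 0,"rz": 0}]'

```text
t: 7.8
tcp_pos: [0.4988, 0.0718, 0.1891]
tool_rot: [0.579, 0.579, 0.406, -0.406]
force: [-0.1, -0.5, -1.0]
finger_gap: 0.557
gripper_force: 62.2
```

```bash
python3 - <<'E'
from h import *
a=cams.snapshot('scene');b=cams.snapshot('top')
s=sensors.sense();print(s['t'],s['tcp_pos'],s['tool_rot'],s['q'],s['force'],s['finger_gap'])
o=np.hstack([cv2.resize(a[120:270,240:390],(400,400),interpolation=cv2.INTER_CUBIC),cv2.resize(b[150:300,250:400],(400,400),interpolation=cv2.INTER_CUBIC)])
cv2.imwrite('pics/c4.png',o[:,:,::-1])
E
```

```text
7.9 [0.4984324  0.07273054 0.19006858] [ 0.5785198   0.57921419  0.40609197 -0.40609737] [-0.5994299   0.79794741  1.79463379  0.88847568  1.55754382 -1.12609491] [-0.27576918  0.50680523 -1.34225148] 0.555634058045769
```

View pics/c4.png

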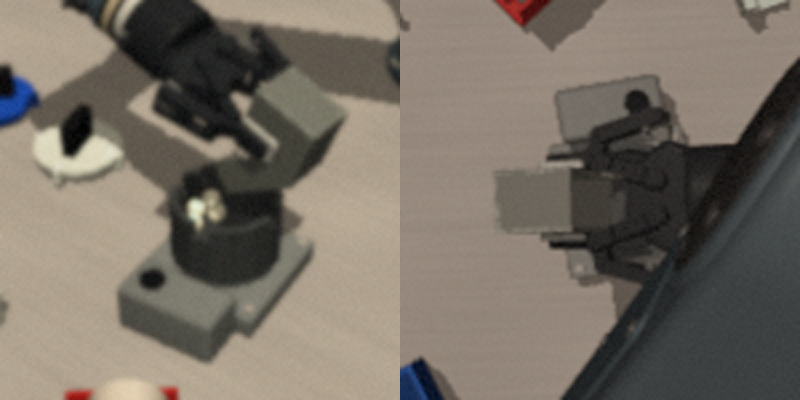

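The scene crop shows the spout over the mouth and balls dropping inside the barrel. I finish the tilt.

Request:
move_arm --targets '[{"dx": 0,"dy": -0.22,"dz": 0.15,"rx": 0.15,"ry": 0,"rz": 0},{"dx": 0,"dy": -0.22,"dz": 0.15,"rx": 0.15,"ry": 0,"rz": 0},{"dx": 0,"dy": -0.22,"dz": 0.15,"rx": 0.15,"ry": 0,"rz": 0},{"dx": 0,"dy": -0.22,"dz": 0.15,"rx": 0.15,"ry": 0,"rz": 0},{"dx": 0,"dy": 0,"dz": 0,"rx": 0,"ry": 0,"rz": 0},{"dx": 0,"dy": 0,"dz": 0,"rx": 0,"ry": 0,"rz": 0},{"dx": 0,"dy": 0,"dz": 0,"rx": 0,"ry": 0,"rz": 0},{"dx": 0,"dy": 0,"dz": 0,"rx": 0,"ry": 0,"rz": 0},{"dx": 0,"dy": 0,"dz": 0,"rx": 0,"ry": 0,"rz": 0},{"dx": 0,"dy": 0,"dz": 0,"rx": 0,"ry": 0,"rz": 0}]'

```text
t: 9.15
tcp_pos: [0.4984, 0.0504, 0.2051]
tool_rot: [0.508, 0.508, 0.492, -0.492]
force: [-0.1, -0.1, -1.7]
finger_gap: 0.557
gripper_force: 62.2
```

```bash
python3 - <<'E'
from h import *
s=sensors.sense();print(s['t'],s['tcp_pos'],s['tool_rot'],s['q'],s['force'],s['finger_gap'])
E
```

```text
9.15 [0.49843224 0.0503664  0.20510429] [ 0.50800062  0.50766202  0.49186732 -0.49222066] [-0.65978506  0.94854991  1.7447792   0.94909568  1.81015213 -1.20988092] [-0.08548004 -0.05471152 -1.72628726] 0.556814657170217
```

Request:
move_arm --targets '[{"dx": 0,"dy": 0.74,"dz": 0.1,"rx": -0.326,"ry": 0,"rz": 0},{"dx": 0,"dy": 0.74,"dz": 0,"rx": -0.326,"ry": 0,"rz": 0},{"dx": 0,"dy": 0.74,"dz": 0,"rx": -0.326,"ry": 0,"rz": 0},{"dx": 0,"dy": 0.74,"dz": 0,"rx": -0.326,"ry": 0,"rz": 0},{"dx": 0,"dy": 0.74,"dz": 0,"rx": -0.326,"ry": 0,"rz": 0},{"dx": 0,"dy": 0.74,"dz": 0,"rx": -0.326,"ry": 0,"rz": 0},{"dx": 0,"dy": 0.74,"dz": 0,"rx": -0.326,"ry": 0,"rz": 0},{"dx": 0,"dy": 0.74,"dz": -0.5,"rx": -0.326,"ry": 0,"rz": 0},{"dx": 0,"dy": 0.74,"dz": -0.9,"rx": -0.326,"ry": 0,"rz": 0},{"dx": 0,"dy": 0.74,"dz": -0.9,"rx": 0,"ry": 0,"rz": 0}]'

```text
t: 10.4
tcp_pos: [0.4971, 0.2386, 0.1499]
tool_rot: [0.706, 0.708, 0.001, -0.001]
force: [1.0, -1.6, -1.3]
finger_gap: 0.554
gripper_force: 62.1
```

```bash
python3 - <<'E'
from h import *
a=cams.snapshot('top');c=cams.snapshot('scene')
s=sensors.sense();print(s['t'],s['tcp_pos'],s['tool_rot'],s['q'],s['force'],s['finger_gap'])
m=cams.camera_model('wrist');b=cams.snapshot('wrist');np.save('w5.npy',m)
for n,i in(('t5',a),('w5',b),('s5',c)):cv2.imwrite(f'pics/{n}.png',i[:,:,::-1])
o=np.hstack([cv2.resize(a[180:270,290:380],(400,400),interpolation=cv2.INTER_CUBIC),cv2.resize(b[0:400,120:520],(400,400))])
cv2.imwrite('pics/c5.png',o[:,:,::-1])
E
```

```text
10.5 [0.49500488 0.23717376 0.14759773] [ 0.70611217  0.70808932 -0.00186459 -0.00341059] [0.24103566 0.54326514 1.69999088 0.00495197 0.90507075 0.23516793] [-0.52752386 -0.38721112 -1.79267075] 0.5536549864143673
```

View pics/c5.png

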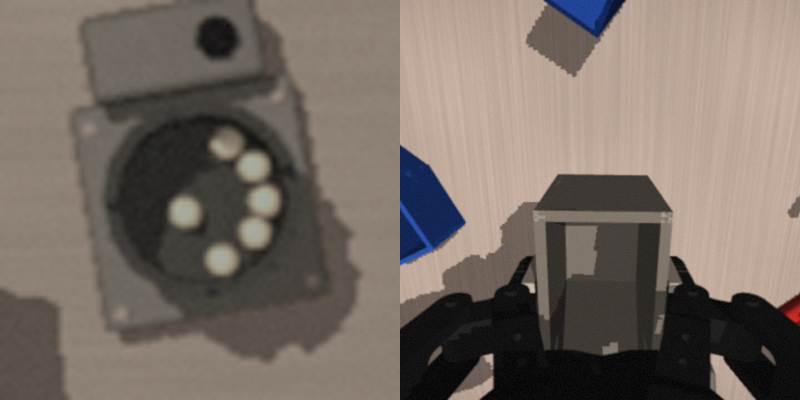

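All six balls are in the barrel and the cup is empty. I set the cup down.

Request:
move_arm --targets '[{"dx": 0,"dy": 0,"dz": -0.9,"rx": 0,"ry": 0,"rz": 0},{"dx": 0,"dy": 0,"dz": -0.9,"rx": 0,"ry": 0,"rz": 0},{"dx": 0,"dy": 0,"dz": -0.9,"rx": 0,"ry": 0,"rz": 0},{"dx": 0,"dy": 0,"dz": -0.9,"rx": 0,"ry": 0,"rz": 0},{"dx": 0,"dy": 0,"dz": -0.9,"rx": 0,"ry": 0,"rz": 0},{"dx": 0,"dy": 0,"dz": -0.3,"rx": 0,"ry": 0,"rz": 0},{"dx": 0,"dy": 0,"dz": -0.2,"rx": 0,"ry": 0,"rz": 0},{"dx": 0,"dy": 0,"dz": 0,"rx": 0,"ry": 0,"rz": 0},{"dx": 0,"dy": 0,"dz": 0,"rx": 0,"ry": 0,"rz": 0},{"dx": 0,"dy": 0,"dz": 0,"rx": 0,"ry": 0,"rz": 0}]'

```text
t: 11.8
tcp_pos: [0.4988, 0.2355, 0.0257]
tool_rot: [0.707, 0.707, 0.002, -0.001]
force: [0.1, -0.7, -1.2]
finger_gap: 0.552
gripper_force: 62.1
```

Request:
move_arm --targets '[{"dx": 0,"dy": 0,"dz": -0.1,"rx": 0,"ry": 0,"rz": 0},{"dx": 0,"dy": 0,"dz": -0.1,"rx": 0,"ry": 0,"rz": 0},{"dx": 0,"dy": 0,"dz": -0.02,"rx": 0,"ry": 0,"rz": 0},{"dx": 0,"dy": 0,"dz": 0,"rx": 0,"ry": 0,"rz": 0},{"dx": 0,"dy": 0,"dz": 0,"rx": 0,"ry": 0,"rz": 0},{"dx": 0,"dy": 0,"dz": 0,"rx": 0,"ry": 0,"rz": 0},{"dx": 0,"dy": 0,"dz": 0,"rx": 0,"ry": 0,"rz": 0},{"dx": 0,"dy": 0,"dz": 0,"rx": 0,"ry": 0,"rz": 0},{"dx": 0,"dy": 0,"dz": 0,"rx": 0,"ry": 0,"rz": 0},{"dx": 0,"dy": 0,"dz": 0,"rx": 0,"ry": 0,"rz": 0}]'

```text
t: 13.05
tcp_pos: [0.4984, 0.2355, 0.0202]
tool_rot: [0.707, 0.707, 0.001, -0.001]
force: [-0.2, -0.1, 4.7]
finger_gap: 0.556
gripper_force: 63.0
```

Request:
move_arm --targets '[{"dx": 0,"dy": 0,"dz": 0,"rx": 0,"ry": 0,"rz": 0},{"dx": 0,"dy": 0,"dz": 0,"rx": 0,"ry": 0,"rz": 0},{"dx": 0,"dy": 0,"dz": 0,"rx": 0,"ry": 0,"rz": 0},{"dx": 0,"dy": 0,"dz": 0,"rx": 0,"ry": 0,"rz": 0},{"dx": 0,"dy": 0,"dz": 0,"rx": 0,"ry": 0,"rz": 0},{"dx": 0,"dy": 0,"dz": 0,"rx": 0,"ry": 0,"rz": 0},{"dx": 0,"dy": 0,"dz": 0.5,"rx": 0,"ry": 0,"rz": 0},{"dx": 0,"dy": 0,"dz": 1,"rx": 0,"ry": 0,"rz": 0},{"dx": 0,"dy": 0,"dz": 1,"rx": 0,"ry": 0,"rz": 0},{"dx": 0,"dy": 0,"dz": 1,"rx": 0,"ry": 0,"rz": 0}]' --claw 100

```text
t: 14.3
tcp_pos: [0.4985, 0.2354, 0.1087]
tool_rot: [0.707, 0.707, 0.001, -0.001]
force: [1.1, 0.2, -0.8]
finger_gap: 1.001
gripper_force: 0.0
```

Request:
move_arm --targets '[{"dx": 0,"dy": -0.3,"dz": 1,"rx": 0,"ry": 0,"rz": 0},{"dx": 0,"dy": -1,"dz": 1,"rx": 0,"ry": 0,"rz": 0},{"dx": 0,"dy": -1,"dz": 1,"rx": 0,"ry": 0,"rz": 0},{"dx": 0,"dy": -1,"dz": 1,"rx": 0,"ry": 0,"rz": 0},{"dx": 0,"dy": -1,"dz": 1,"rx": 0,"ry": 0,"rz": 0},{"dx": 0,"dy": -1,"dz": 1,"rx": 0,"ry": 0,"rz": 0},{"dx": 0,"dy": -1,"dz": 0,"rx": 0,"ry": 0,"rz": 0},{"dx": 0,"dy": -1,"dz": 0,"rx": 0,"ry": 0,"rz": 0},{"dx": 0,"dy": -1,"dz": 0,"rx": 0,"ry": 0,"rz": 0},{"dx": 0,"dy": -1,"dz": 0,"rx": 0,"ry": 0,"rz": 0}]'

```text
t: 15.55
tcp_pos: [0.4981, 0.0021, 0.258]
tool_rot: [0.707, 0.707, 0.001, -0.001]
force: [0.3, -0.0, -0.8]
finger_gap: 1.0
gripper_force: 0.0
```

Request:
move_arm --targets '[{"dx": 0,"dy": -1,"dz": 0,"rx": 0,"ry": 0,"rz": 0},{"dx": 0,"dy": -0.7,"dz": 0,"rx": 0,"ry": 0,"rz": 0},{"dx": 0,"dy": 0,"dz": 0,"rx": 0,"ry": 0,"rz": 0},{"dx": 0,"dy": 0,"dz": 0,"rx": 0,"ry": 0,"rz": 0},{"dx": 0,"dy": 0,"dz": 0,"rx": 0,"ry": 0,"rz": 0},{"dx": 0,"dy": 0,"dz": 0,"rx": 0,"ry": 0,"rz": 0},{"dx": 0,"dy": 0,"dz": 0,"rx": 0,"ry": 0,"rz": 0},{"dx": 0,"dy": 0,"dz": 0,"rx": 0,"ry": 0,"rz": 0},{"dx": 0,"dy": 0,"dz": 0,"rx": 0,"ry": 0,"rz": 0},{"dx": 0,"dy": 0,"dz": 0,"rx": 0,"ry": 0,"rz": 0}]'

```text
t: 16.8
tcp_pos: [0.4985, -0.0397, 0.2571]
tool_rot: [0.707, 0.707, 0.001, -0.001]
force: [-0.3, -1.2, -1.0]
finger_gap: 1.0
gripper_force: 0.0
```

```bash
python3 - <<'E'
from h import *
m=cams.camera_model('wrist');b=cams.snapshot('wrist');np.save('w6.npy',m)
s=sensors.sense();print(s['t'],s['tcp_pos'],s['tool_rot'],s['q'],s['force'])
a=cams.snapshot('top')
cv2.imwrite('pics/w6.png',b[:,:,::-1]);cv2.imwrite('pics/t6.png',a[:,:,::-1])
p=proj(m,[[.4995,-.0013,.098]])[0];print(p)
x,y=int(p[0])-100,max(0,int(p[1])-75)
o=np.vstack([cv2.resize(b[y:y+150,x:x+200],(800,600),interpolation=cv2.INTER_CUBIC)]);print(x,y)
cv2.imwrite('pics/c6.png',o[:,:,::-1])
E
```

```text
16.85 [ 0.49843374 -0.03967246  0.25703958] [ 0.70742029  0.70679137  0.00109755 -0.00113519] [-0.30511116  0.32632968  1.7087916   0.0033493   1.1074716  -0.30572012] [ 0.03092905 -0.22899514 -0.28536061]
[321.2049441  147.58845657]
221 72
```

View pics/c6.png

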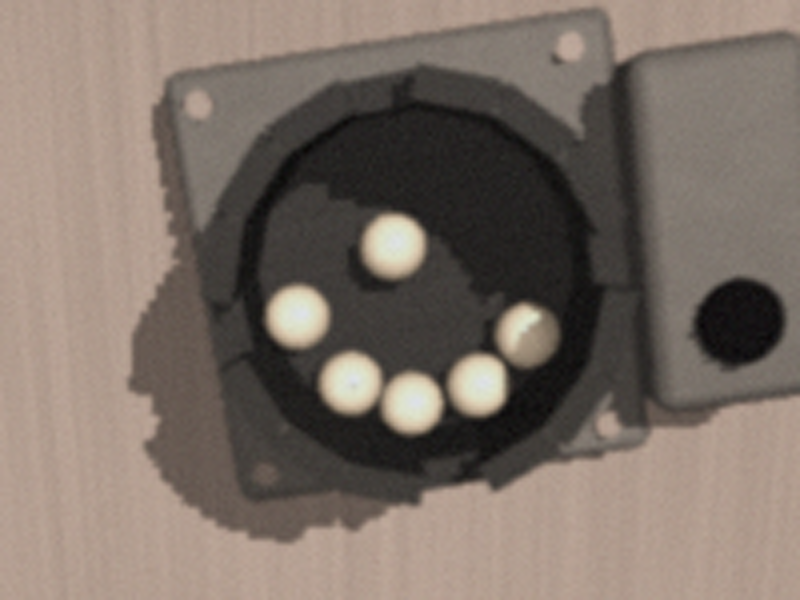

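The barrel shows six balls inside. Notches appear near the crop's bottom (455,485), left (225,330), top (405,90) and right (600,265). I measure them numerically on the rim plane.

```bash
python3 - <<'E'
from h import *
from scipy.optimize import least_squares
m=np.load('w6.npy',allow_pickle=True).item();b=cv2.imread('pics/w6.png').astype(np.float32)
g=cv2.cvtColor(b.astype(np.uint8),cv2.COLOR_BGR2GRAY).astype(np.float32)
def samp(P):
    p=proj(m,P).astype(np.float32);return cv2.remap(g,p[:,:1],p[:,1:],cv2.INTER_LINEAR).ravel()
c=np.array([.4995,-.0013])
a=np.radians(np.arange(0,360,3));r=np.arange(.036,.060,.0005)
for it in range(3):
    pts=[]
    for t in a:
        v=samp([[c[0]+q*np.cos(t),c[1]+q*np.sin(t),.098] for q in r]);d=np.diff(cv2.GaussianBlur(v.reshape(1,-1),(5,1),0).ravel())
        k=d[4:28].argmax()+4
        if d[k]>1.2 and v[max(k-6,0)]<45: pts.append((c[0]+r[k]*np.cos(t),c[1]+r[k]*np.sin(t)))
    pts=np.array(pts);f=least_squares(lambda p:np.hypot(*(pts-p[:2]).T)-p[2],[*c,.044],loss='soft_l1',f_scale=.001);c=f.x[:2]
    print(len(pts),f.x.round(4),np.abs(f.fun).mean().round(5))
for rr in(.047,.049,.051):
    v=samp([[c[0]+rr*np.cos(t),c[1]+rr*np.sin(t),.098] for t in np.radians(np.arange(0,360,2))])
    print(rr);print('\n'.join(f'{i*2}: '+' '.join(f'{x:.0f}' for x in v[i:i+15]) for i in range(0,180,15)))
E
```

```text
100 [0.5032 0.0006 0.044 ] 0.00055
115 [0.5033 0.0007 0.0439] 0.00061
114 [0.5033 0.0007 0.044 ] 0.00058
0.047
0: 63 52 55 63 61 62 62 61 61 61 61 62 63 62 64
30: 62 63 62 62 62 62 66 73 62 65 64 62 63 62 63
60: 66 62 64 65 66 64 64 60 64 65 66 63 65 63 65
90: 62 50 37 36 50 61 62 65 59 62 58 62 63 61 61
120: 64 61 63 63 62 63 61 67 63 60 63 62 64 61 62
150: 61 64 62 62 65 61 64 62 63 62 63 62 62 61 63
180: 61 49 40 58 60 61 64 59 62 52 49 61 61 61 61
210: 63 63 61 61 62 62 63 73 64 60 64 62 64 61 61
240: 63 62 62 63 64 59 62 60 62 61 60 63 62 61 61
270: 61 64 69 69 69 58 49 46 39 43 48 60 60 62 63
300: 61 62 60 60 62 62 63 68 63 62 62 63 62 62 61
330: 61 59 61 64 66 64 61 60 61 62 61 61 63 61 61
0.049
0: 60 48 59 63 62 60 60 61 60 60 62 61 62 64 62
30: 62 63 62 65 63 63 62 63 62 64 63 63 62 63 64
60: 63 64 64 63 62 63 65 66 62 65 62 65 65 61 64
90: 62 42 43 58 60 61 64 62 61 63 58 64 63 61 62
120: 61 61 62 61 64 62 62 63 62 62 63 64 62 60 61
150: 62 62 61 62 62 62 63 60 60 63 60 60 61 60 62
180: 62 46 40 46 57 63 63 61 60 59 49 61 62 61 59
210: 62 58 61 65 61 60 61 62 60 61 60 62 61 62 61
240: 63 60 60 61 62 62 62 60 62 63 63 58 59 63 60
270: 69 115 134 140 153 147 138 147 135 124 99 66 60 61 63
300: 60 60 60 59 62 61 63 65 61 61 60 61 60 59 61
330: 62 59 62 61 59 61 62 62 61 58 63 62 61 64 61
0.051
0: 58 45 47 47 50 49 47 45 50 52 57 61 64 64 63
30: 63 64 62 66 64 63 62 55 64 64 67 66 70 67 68
60: 70 66 64 62 64 65 66 67 68 67 69 66 67 66 64
90: 65 68 78 81 88 87 86 87 83 79 69 65 59 65 66
120: 67 66 67 68 63 62 62 59 61 63 66 65 68 66 66
150: 65 62 62 60 54 62 63 63 63 63 59 64 62 62 62
180: 60 61 66 68 68 70 66 66 66 65 53 58 60 61 63
210: 61 63 61 60 62 60 59 60 60 60 63 61 62 60 61
240: 64 59 61 63 61 61 64 64 61 65 68 62 66 70 66
270: 83 150 166 165 168 166 166 165 163 166 143 69 67 70 75
300: 72 70 78 70 67 64 64 79 65 65 65 68 68 69 69
330: 71 65 64 62 58 59 62 62 62 61 61 58 60 60 61
```

Request:
move_arm --targets '[{"dx": -0.38,"dy": -1,"dz": 0,"rx": 0,"ry": 0,"rz": -0.3},{"dx": -0.38,"dy": -1,"dz": 0,"rx": 0,"ry": 0,"rz": -0.3},{"dx": -0.38,"dy": -1,"dz": 0,"rx": 0,"ry": 0,"rz": -0.3},{"dx": -0.38,"dy": -1,"dz": 0,"rx": 0,"ry": 0,"rz": -0.3},{"dx": -0.38,"dy": -1,"dz": 0,"rx": 0,"ry": 0,"rz": -0.3},{"dx": -0.38,"dy": -1,"dz": 0,"rx": 0,"ry": 0,"rz": -0.3},{"dx": -0.38,"dy": -1,"dz": 0,"rx": 0,"ry": 0,"rz": -0.3},{"dx": -0.38,"dy": -1,"dz": 0,"rx": 0,"ry": 0,"rz": -0.3},{"dx": 0,"dy": -0.76,"dz": 0,"rx": 0,"ry": 0,"rz": 0},{"dx": 0,"dy": 0,"dz": 0,"rx": 0,"ry": 0,"rz": 0}]'

```text
t: 18.15
tcp_pos: [0.4229, -0.26, 0.2571]
tool_rot: [0.988, 0.156, 0.002, 0.0]
force: [0.2, -0.6, -0.0]
finger_gap: 0.999
gripper_force: 0.0
```

Request:
move_arm --targets '[{"dx": 0,"dy": 0,"dz": 0,"rx": 0,"ry": 0,"rz": 0},{"dx": 0,"dy": 0,"dz": 0,"rx": 0,"ry": 0,"rz": 0},{"dx": 0,"dy": 0,"dz": 0,"rx": 0,"ry": 0,"rz": 0},{"dx": 0,"dy": 0,"dz": 0,"rx": 0,"ry": 0,"rz": 0},{"dx": 0,"dy": 0,"dz": 0,"rx": 0,"ry": 0,"rz": 0},{"dx": 0,"dy": 0,"dz": 0,"rx": 0,"ry": 0,"rz": 0},{"dx": 0,"dy": 0,"dz": 0,"rx": 0,"ry": 0,"rz": 0},{"dx": 0,"dy": 0,"dz": 0,"rx": 0,"ry": 0,"rz": 0},{"dx": 0,"dy": 0,"dz": 0,"rx": 0,"ry": 0,"rz": 0},{"dx": 0,"dy": 0,"dz": 0,"rx": 0,"ry": 0,"rz": 0}]'

```text
t: 19.4
tcp_pos: [0.4224, -0.2586, 0.2571]
tool_rot: [0.988, 0.156, 0.002, -0.0]
force: [0.8, 0.1, -0.3]
finger_gap: 0.996
gripper_force: 0.0
```

```bash
python3 - <<'E'
from h import *
m=cams.camera_model('wrist');b=cams.snapshot('wrist');np.save('w7.npy',m)
s=sensors.sense();print(s['t'],s['tcp_pos'],s['tool_rot'],s['q'],s['force'])
cv2.imwrite('pics/w7.png',b[:,:,::-1])
p=proj(m,[[.46,-.247,.02]])[0];print(p)
im=b[:,:,::-1];hsv=cv2.cvtColor(np.ascontiguousarray(im),cv2.COLOR_BGR2HSV)
lid=((hsv[...,2]>150)&(hsv[...,1]<70)).astype(np.uint8)
print('at lid hsv',hsv[int(p[1])-20:int(p[1])+25:6,int(p[0])+25],'bench',hsv[20,20],hsv[200,200])
E
```

```text
19.45 [ 0.42242499 -0.25864556  0.25704602] [ 9.87748622e-01  1.56045675e-01  1.52914025e-03 -2.63056987e-04] [-0.77712693  0.31878784  1.72102132  0.00310916  1.1003894   0.4788897 ] [ 0.1137863   0.50391023 -0.45712013]
[321.42961187 140.18654058]
at lid hsv [[ 22  32 202]
 [ 27  25 203]
 [ 23  30 203]
 [ 26  29 202]
 [ 23  28 203]
 [ 29  25 204]
 [ 20  32 202]
 [ 23  30 205]] bench [140  85   9] [ 12  49 161]
```

```bash
python3 - <<'E'
from h import *
from scipy.optimize import least_squares
m=np.load('w7.npy',allow_pickle=True).item();im=cv2.imread('pics/w7.png');hsv=cv2.cvtColor(im,cv2.COLOR_BGR2HSV)
lid=((hsv[...,2]>182)&(hsv[...,1]<42)).astype(np.uint8);lid=cv2.morphologyEx(lid,cv2.MORPH_OPEN,np.ones((2,2)))
cs=[c for c in cv2.findContours(lid,cv2.RETR_EXTERNAL,cv2.CHAIN_APPROX_NONE)[0] if cv2.pointPolygonTest(c,(321.,165.),False)>=0]
c=max(cs,key=cv2.contourArea);P=onplane(m,c.reshape(-1,2),.023)[:,:2]
f=least_squares(lambda p:np.hypot(*(P-p[:2]).T)-p[2],[*P.mean(0),.05],loss='soft_l1',f_scale=.0005);print(len(cs),cv2.contourArea(c),f.x.round(4))
Q=onplane(m,c.reshape(-1,2),.014)[:,:2]-f.x[:2]   # splines ~z 5..17
r=np.hypot(*Q.T);r2=np.hypot(*(P-f.x[:2]).T);a=np.degrees(np.arctan2(Q[:,1],Q[:,0]));
o=[(round(x),round(y*1e3,1)) for x,y in sorted(zip(a,r2)) if y>.0515];print(o)
dk=((hsv[...,2]<70)).astype(np.uint8);n,L,st,ce=cv2.connectedComponentsWithStats(dk)
for i in range(1,n):
    if st[i,4]>150 and np.hypot(*(ce[i]-[321,140]))<60:
        pts=np.argwhere(L==i)[:,::-1].astype(np.float32);R=cv2.minAreaRect(pts);bx=cv2.boxPoints(R);print(st[i],R)
        W=onplane(m,bx,.062);print(W.round(4),[np.degrees(np.arctan2(*(W[k+1]-W[k])[[1,0]])).round(1) for k in range(3)])
E
```

```text
Traceback (most recent call last):
ValueError: max() iterable argument is empty
```

```bash
cat > lid.py <<'E'
from h import *
from scipy.optimize import least_squares
m=np.load('w7.npy',allow_pickle=True).item();im=cv2.imread('pics/w7.png');hsv=cv2.cvtColor(im,cv2.COLOR_BGR2HSV)
lid=((hsv[...,2]>182)&(hsv[...,1]<45)).astype(np.uint8)
cs=cv2.findContours(lid,cv2.RETR_EXTERNAL,cv2.CHAIN_APPROX_NONE)[0]
c=max(cs,key=cv2.contourArea);print(cv2.contourArea(c),cv2.boundingRect(c))
P=onplane(m,c.reshape(-1,2),.023)[:,:2]
f=least_squares(lambda p:np.hypot(*(P-p[:2]).T)-p[2],[*P.mean(0),.05],loss='soft_l1',f_scale=.0005);print(f.x.round(4))
d=P-f.x[:2];r2=np.hypot(*d.T);a=np.degrees(np.arctan2(d[:,1],d[:,0]))
print([(round(x),round(y*1e3,1)) for x,y in sorted(zip(a,r2)) if y>.0512])
dk=((hsv[...,2]<70)).astype(np.uint8);n,L,st,ce=cv2.connectedComponentsWithStats(dk)
for i in range(1,n):
    if st[i,4]>150 and np.hypot(*(ce[i]-[321,140]))<80:
        pts=np.argwhere(L==i)[:,::-1].astype(np.float32);R=cv2.minAreaRect(pts);W=onplane(m,cv2.boxPoints(R),.062);print(st[i],R)
        print(W[:,:2].round(4),[np.degrees(np.arctan2(*(W[k+1]-W[k])[[1,0]])).round(1) for k in range(3)])
E
python3 lid.py
```

```text
5433.5 (274, 89, 91, 92)
[ 0.4641 -0.2427  0.049 ]
[(-164, np.float64(51.2)), (-164, np.float64(52.5)), (-164, np.float64(53.8)), (-162, np.float64(53.7)), (-161, np.float64(53.8)), (-160, np.float64(53.8)), (-158, np.float64(53.9)), (-157, np.float64(52.7)), (-157, np.float64(51.4)), (-75, np.float64(51.5)), (-75, np.float64(52.7)), (-73, np.float64(53.8)), (-72, np.float64(53.7)), (-71, np.float64(53.7)), (-70, np.float64(53.7)), (-68, np.float64(53.7)), (-68, np.float64(52.5)), (-68, np.float64(51.3)), (15, np.float64(51.9)), (15, np.float64(53.0)), (17, np.float64(52.9)), (18, np.float64(52.9)), (19, np.float64(52.9)), (20, np.float64(52.9)), (22, np.float64(53.0)), (23, np.float64(53.1)), (23, np.float64(52.0)), (107, np.float64(51.4)), (107, np.float64(52.6)), (107, np.float64(53.8)), (108, np.float64(53.8)), (109, np.float64(53.9)), (111, np.float64(54.0)), (112, np.float64(54.1)), (113, np.float64(53.0)), (113, np.float64(51.8))]
[312 115  15  48 658] ((319.0, 138.5), (47.0, 14.0), 90.0)
[[ 0.4854 -0.2283]
 [ 0.49   -0.2423]
 [ 0.4428 -0.2578]
 [ 0.438  -0.2432]] [np.float64(-72.0), np.float64(-161.8), np.float64(108.0)]
```

The lid is at (0.464, -0.243) with yaw about 19°, and the notches are at 11°. I go down and grip the bar.

Request:
move_arm --targets '[{"dx": 0.84,"dy": 0.32,"dz": -0.6,"rx": 0,"ry": 0,"rz": 0.03},{"dx": 0.83,"dy": 0.32,"dz": -1,"rx": 0,"ry": 0,"rz": 0},{"dx": 0,"dy": 0,"dz": -1,"rx": 0,"ry": 0,"rz": 0},{"dx": 0,"dy": 0,"dz": -1,"rx": 0,"ry": 0,"rz": 0},{"dx": 0,"dy": 0,"dz": -1,"rx": 0,"ry": 0,"rz": 0},{"dx": 0,"dy": 0,"dz": -1,"rx": 0,"ry": 0,"rz": 0},{"dx": 0,"dy": 0,"dz": -1,"rx": 0,"ry": 0,"rz": 0},{"dx": 0,"dy": 0,"dz": -1,"rx": 0,"ry": 0,"rz": 0},{"dx": 0,"dy": 0,"dz": -1,"rx": 0,"ry": 0,"rz": 0},{"dx": 0,"dy": 0,"dz": -0.44,"rx": 0,"ry": 0,"rz": 0}]'

```text
t: 20.7
tcp_pos: [0.4638, -0.2424, 0.0298]
tool_rot: [0.986, 0.164, 0.001, -0.001]
force: [-0.5, 0.9, -0.1]
finger_gap: 0.998
gripper_force: 0.0
```

Request:
move_arm --targets '[{"dx": 0,"dy": 0,"dz": 0,"rx": 0,"ry": 0,"rz": 0},{"dx": 0,"dy": 0,"dz": 0,"rx": 0,"ry": 0,"rz": 0},{"dx": 0,"dy": 0,"dz": 0,"rx": 0,"ry": 0,"rz": 0},{"dx": 0,"dy": 0,"dz": 0,"rx": 0,"ry": 0,"rz": 0},{"dx": 0,"dy": 0,"dz": 0,"rx": 0,"ry": 0,"rz": 0},{"dx": 0,"dy": 0,"dz": 0,"rx": 0,"ry": 0,"rz": 0},{"dx": 0,"dy": 0,"dz": 0,"rx": 0,"ry": 0,"rz": 0},{"dx": 0,"dy": 0,"dz": 0,"rx": 0,"ry": 0,"rz": 0},{"dx": 0,"dy": 0,"dz": 0,"rx": 0,"ry": 0,"rz": 0},{"dx": 0,"dy": 0,"dz": 0,"rx": 0,"ry": 0,"rz": 0}]' --claw 0 --newtons 100

```text
t: 21.95
tcp_pos: [0.4646, -0.243, 0.0319]
tool_rot: [0.986, 0.164, 0.002, 0.0]
force: [-1.0, 0.0, 7.1]
finger_gap: 0.171
gripper_force: 98.4
```

```bash
python3 - <<'E'
from h import *
s=sensors.sense();print(s['t'],s['tcp_pos'],s['tool_rot'],s['force'],s['ft_torque'],s['finger_gap'])
E
```

```text
21.95 [ 0.46463595 -0.24296175  0.03194934] [9.86491787e-01 1.63797012e-01 2.09019726e-03 3.52209787e-04] [-0.99530372  0.04179581  7.06089195] [ 0.08165757  0.11082801 -0.03307643] 0.17076160541290988
```

Request:
move_arm --targets '[{"dx": 0,"dy": 0,"dz": 0.6,"rx": 0,"ry": 0,"rz": 0},{"dx": 0,"dy": 0,"dz": 1,"rx": 0,"ry": 0,"rz": 0},{"dx": 0.19,"dy": 1,"dz": 1,"rx": 0,"ry": 0,"rz": -0.13},{"dx": 0.19,"dy": 1,"dz": 1,"rx": 0,"ry": 0,"rz": -0.13},{"dx": 0.19,"dy": 1,"dz": 1,"rx": 0,"ry": 0,"rz": 0},{"dx": 0.19,"dy": 1,"dz": 0.6,"rx": 0,"ry": 0,"rz": 0},{"dx": 0.19,"dy": 1,"dz": 0,"rx": 0,"ry": 0,"rz": 0},{"dx": 0.19,"dy": 1,"dz": 0,"rx": 0,"ry": 0,"rz": 0},{"dx": 0.19,"dy": 1,"dz": 0,"rx": 0,"ry": 0,"rz": 0},{"dx": 0.19,"dy": 1,"dz": 0,"rx": 0,"ry": 0,"rz": 0}]'

```text
t: 23.2
tcp_pos: [0.5016, -0.0416, 0.1613]
tool_rot: [0.995, 0.096, 0.001, -0.0]
force: [0.1, 0.4, -2.7]
finger_gap: 0.172
gripper_force: 97.8
```

Request:
move_arm --targets '[{"dx": 0,"dy": 1,"dz": 0,"rx": 0,"ry": 0,"rz": 0},{"dx": 0,"dy": 0.74,"dz": 0,"rx": 0,"ry": 0,"rz": 0},{"dx": 0,"dy": 0,"dz": 0,"rx": 0,"ry": 0,"rz": 0},{"dx": 0,"dy": 0,"dz": 0,"rx": 0,"ry": 0,"rz": 0},{"dx": 0,"dy": 0,"dz": 0,"rx": 0,"ry": 0,"rz": 0},{"dx": 0,"dy": 0,"dz": 0,"rx": 0,"ry": 0,"rz": 0},{"dx": 0,"dy": 0,"dz": 0,"rx": 0,"ry": 0,"rz": 0},{"dx": 0,"dy": 0,"dz": 0,"rx": 0,"ry": 0,"rz": 0},{"dx": 0,"dy": 0,"dz": 0,"rx": 0,"ry": 0,"rz": 0},{"dx": 0,"dy": 0,"dz": 0,"rx": 0,"ry": 0,"rz": 0}]'

```text
t: 24.45
tcp_pos: [0.5022, 0.0009, 0.1611]
tool_rot: [0.995, 0.096, 0.002, -0.0]
force: [0.6, 0.9, -3.6]
finger_gap: 0.172
gripper_force: 97.8
```

```bash
python3 - <<'E'
from h import *
m=cams.camera_model('wrist');b=cams.snapshot('wrist');np.save('w8.npy',m)
s=sensors.sense();print(s['t'],s['tcp_pos'],s['tool_rot'],s['q'],s['force'],s['ft_torque'])
a=cams.snapshot('scene');t=cams.snapshot('top')
for n,i in(('w8',b),('s8',a),('t8',t)):cv2.imwrite(f'pics/{n}.png',i[:,:,::-1])
o=np.hstack([cv2.resize(a[130:280,250:400],(400,400),interpolation=cv2.INTER_CUBIC),cv2.resize(b[0:400,120:520],(400,400))])
cv2.imwrite('pics/c8.png',o[:,:,::-1])
E
```

```text
24.5 [0.50218402 0.00088478 0.1610523 ] [ 9.95346088e-01  9.63521096e-02  1.55351692e-03 -1.49340372e-04] [-2.21873988e-01  4.67939383e-01  1.81010781e+00  1.65668080e-03
  8.60688742e-01  1.15484024e+00] [ 0.17975423 -0.58164595 -2.98331828] [-0.00621317 -0.04892912  0.03933779]
```

Request:
move_arm --targets '[{"dx": 0.03,"dy": -0.01,"dz": -0.4,"rx": 0,"ry": 0,"rz": 0},{"dx": 0,"dy": 0,"dz": -0.4,"rx": 0,"ry": 0,"rz": 0},{"dx": 0,"dy": 0,"dz": -0.2,"rx": 0,"ry": 0,"rz": 0},{"dx": 0,"dy": 0,"dz": -0.1,"rx": 0,"ry": 0,"rz": 0},{"dx": 0,"dy": 0,"dz": -0.1,"rx": 0,"ry": 0,"rz": 0},{"dx": 0,"dy": 0,"dz": -0.1,"rx": 0,"ry": 0,"rz": 0},{"dx": 0,"dy": 0,"dz": -0.1,"rx": 0,"ry": 0,"rz": 0},{"dx": 0,"dy": 0,"dz": 0,"rx": 0,"ry": 0,"rz": 0},{"dx": 0,"dy": 0,"dz": 0,"rx": 0,"ry": 0,"rz": 0},{"dx": 0,"dy": 0,"dz": 0,"rx": 0,"ry": 0,"rz": 0}]'

```text
t: 25.85
tcp_pos: [0.503, 0.0006, 0.1262]
tool_rot: [0.995, 0.096, 0.002, -0.0]
force: [-0.3, -0.2, -3.5]
finger_gap: 0.17
gripper_force: 97.9
```

Request:
move_arm --targets '[{"dx": 0,"dy": 0,"dz": -0.1,"rx": 0,"ry": 0,"rz": 0},{"dx": 0,"dy": 0,"dz": -0.1,"rx": 0,"ry": 0,"rz": 0},{"dx": 0,"dy": 0,"dz": 0,"rx": 0,"ry": 0,"rz": 0},{"dx": 0,"dy": 0,"dz": 0,"rx": 0,"ry": 0,"rz": 0},{"dx": 0,"dy": 0,"dz": 0,"rx": 0,"ry": 0,"rz": 0},{"dx": 0,"dy": 0,"dz": 0,"rx": 0,"ry": 0,"rz": 0},{"dx": 0,"dy": 0,"dz": 0,"rx": 0,"ry": 0,"rz": 0},{"dx": 0,"dy": 0,"dz": 0,"rx": 0,"ry": 0,"rz": 0},{"dx": 0,"dy": 0,"dz": 0,"rx": 0,"ry": 0,"rz": 0},{"dx": 0,"dy": 0,"dz": 0,"rx": 0,"ry": 0,"rz": 0}]'

```text
t: 27.1
tcp_pos: [0.5029, 0.0006, 0.1211]
tool_rot: [0.995, 0.096, 0.002, -0.0]
force: [0.9, 0.5, -3.5]
finger_gap: 0.17
gripper_force: 97.9
```

```bash
python3 - <<'E'
from h import *
s=sensors.sense();print(s['t'],s['tcp_pos'],s['tool_rot'],s['force'],s['ft_torque'],s['finger_gap'])
E
```

```text
27.1 [0.50290993 0.00059742 0.12106731] [ 9.95350854e-01  9.63028415e-02  1.55453265e-03 -1.53043983e-04] [ 0.90510915  0.52378665 -3.53554575] [ 0.00175051 -0.01499522  0.05317395] 0.17017463680009787
```

Request:
move_arm --targets '[{"dx": 0,"dy": 0,"dz": -0.1,"rx": 0,"ry": 0,"rz": 0},{"dx": 0,"dy": 0,"dz": -0.1,"rx": 0,"ry": 0,"rz": 0},{"dx": 0,"dy": 0,"dz": -0.1,"rx": 0,"ry": 0,"rz": 0},{"dx": 0,"dy": 0,"dz": -0.1,"rx": 0,"ry": 0,"rz": 0},{"dx": 0,"dy": 0,"dz": -0.1,"rx": 0,"ry": 0,"rz": 0},{"dx": 0,"dy": 0,"dz": 0,"rx": 0,"ry": 0,"rz": 0},{"dx": 0,"dy": 0,"dz": 0,"rx": 0,"ry": 0,"rz": 0},{"dx": 0,"dy": 0,"dz": 0,"rx": 0,"ry": 0,"rz": 0},{"dx": 0,"dy": 0,"dz": 0,"rx": 0,"ry": 0,"rz": 0},{"dx": 0,"dy": 0,"dz": 0,"rx": 0,"ry": 0,"rz": 0}]'

```text
t: 28.35
tcp_pos: [0.503, 0.0006, 0.1098]
tool_rot: [0.995, 0.096, 0.002, -0.0]
force: [-2.6, 0.7, 8.4]
finger_gap: 0.168
gripper_force: 99.6
```

Request:
move_arm --targets '[{"dx": 0,"dy": 0,"dz": -0.08,"rx": 0,"ry": 0,"rz": 0},{"dx": 0,"dy": 0,"dz": -0.08,"rx": 0,"ry": 0,"rz": 0},{"dx": 0,"dy": 0,"dz": -0.08,"rx": 0,"ry": 0,"rz": 0},{"dx": 0,"dy": 0,"dz": 0,"rx": 0,"ry": 0,"rz": 0},{"dx": 0,"dy": 0,"dz": 0,"rx": 0,"ry": 0,"rz": 0},{"dx": 0,"dy": 0,"dz": 0,"rx": 0,"ry": 0,"rz": 0},{"dx": 0,"dy": 0,"dz": 0,"rx": 0,"ry": 0,"rz": 0},{"dx": 0,"dy": 0,"dz": 0,"rx": 0,"ry": 0,"rz": 0},{"dx": 0,"dy": 0,"dz": 0,"rx": 0,"ry": 0,"rz": 0},{"dx": 0,"dy": 0,"dz": 0,"rx": 0,"ry": 0,"rz": 0}]'

```text
t: 29.6
tcp_pos: [0.503, 0.0006, 0.1043]
tool_rot: [0.995, 0.096, 0.002, 0.0]
force: [-2.8, 0.0, 13.2]
finger_gap: 0.173
gripper_force: 100.3
```

```bash
python3 - <<'E'
from h import *
s=sensors.sense();print(s['t'],s['tcp_pos'],s['tool_rot'],s['force'],s['ft_torque'],s['finger_gap'])
E
```

```text
29.6 [0.5030433  0.00061183 0.1043362 ] [9.95340725e-01 9.63988797e-02 2.02397354e-03 4.00726757e-05] [-2.84178073  0.01353619 13.19005614] [ 0.07583743  0.62048193 -0.03891573] 0.17271127972444825
```

Request:
move_arm --targets '[{"dx": 0,"dy": 0,"dz": -0.06,"rx": 0,"ry": 0,"rz": 0},{"dx": 0,"dy": 0,"dz": -0.05,"rx": 0,"ry": 0,"rz": 0},{"dx": 0,"dy": 0,"dz": 0,"rx": 0,"ry": 0,"rz": 0},{"dx": 0,"dy": 0,"dz": 0,"rx": 0,"ry": 0,"rz": 0},{"dx": 0,"dy": 0,"dz": 0,"rx": 0,"ry": 0,"rz": 0},{"dx": 0,"dy": 0,"dz": 0,"rx": 0,"ry": 0,"rz": 0},{"dx": 0,"dy": 0,"dz": 0,"rx": 0,"ry": 0,"rz": 0},{"dx": 0,"dy": 0,"dz": 0,"rx": 0,"ry": 0,"rz": 0},{"dx": 0,"dy": 0,"dz": 0,"rx": 0,"ry": 0,"rz": 0},{"dx": 0,"dy": 0,"dz": 0,"rx": 0,"ry": 0,"rz": 0}]'

```text
t: 30.85
tcp_pos: [0.5031, 0.0006, 0.1028]
tool_rot: [0.995, 0.096, 0.002, 0.0]
force: [-5.4, 0.3, 23.0]
finger_gap: 0.169
gripper_force: 102.1
```

```bash
python3 - <<'E'
from h import *
s=sensors.sense();print(s['t'],s['tcp_pos'],s['tool_rot'],s['force'],s['ft_torque'],s['finger_gap'])
E
```

```text
30.85 [0.50313539 0.00061053 0.10277933] [9.95330691e-01 9.64950706e-02 2.34146956e-03 1.85401536e-04] [-5.37983995  0.31910523 22.99306796] [ 0.178901    0.9708209  -0.08062723] 0.16935186331425497
```

Request:
move_arm --targets '[{"dx": 0,"dy": 0,"dz": 0,"rx": 0,"ry": 0.01,"rz": 0},{"dx": 0,"dy": 0,"dz": 0,"rx": 0,"ry": 0.01,"rz": 0},{"dx": 0,"dy": 0,"dz": 0,"rx": 0,"ry": 0,"rz": 0},{"dx": 0,"dy": 0,"dz": 0,"rx": 0,"ry": 0,"rz": 0},{"dx": 0,"dy": 0,"dz": 0,"rx": 0,"ry": 0,"rz": 0},{"dx": 0,"dy": 0,"dz": 0,"rx": 0,"ry": 0,"rz": 0},{"dx": 0,"dy": 0,"dz": 0,"rx": 0,"ry": 0,"rz": 0},{"dx": 0,"dy": 0,"dz": 0,"rx": 0,"ry": 0,"rz": 0},{"dx": 0,"dy": 0,"dz": 0,"rx": 0,"ry": 0,"rz": 0},{"dx": 0,"dy": 0,"dz": 0,"rx": 0,"ry": 0,"rz": 0}]'

```text
t: 32.1
tcp_pos: [0.5034, 0.0006, 0.1028]
tool_rot: [0.995, 0.096, -0.002, -0.0]
force: [-5.2, 1.3, 21.8]
finger_gap: 0.173
gripper_force: 101.7
```

```bash
python3 - <<'E'
from h import *
s=sensors.sense();print(s['t'],s['tcp_pos'],s['tool_rot'],s['force'],s['ft_torque'],s['finger_gap'])
a=cams.snapshot('scene');b=cams.snapshot('top')
o=np.hstack([cv2.resize(a[130:280,280:480],(400,300),interpolation=cv2.INTER_CUBIC),cv2.resize(b[150:300,180:380],(400,300),interpolation=cv2.INTER_CUBIC)])
o=np.vstack([o[:, :],np.hstack([cv2.resize(a[160:235,280:380],(400,300),interpolation=cv2.INTER_CUBIC),cv2.resize(a,(400,300))])])
cv2.imwrite('pics/c9.png',o[:,:,::-1])
E
```

```text
32.1 [0.50337783 0.00057099 0.10277827] [ 9.95334648e-01  9.64506658e-02 -2.48247651e-03 -2.12612704e-04] [-5.16854437  1.30310492 21.78106086] [ 0.02454609  0.7109514  -0.02567744] 0.17325999527080738
```

View pics/c9.png

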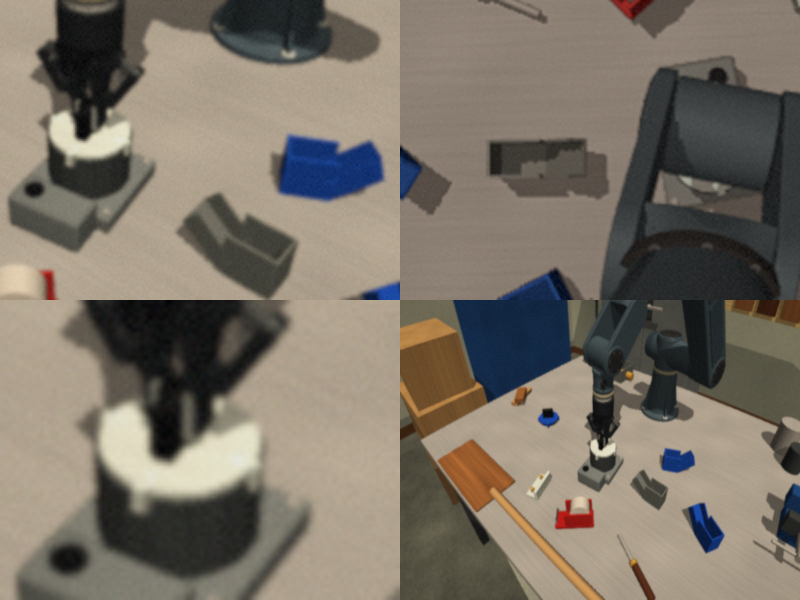

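The final view shows the lid flush on the rim with its splines in the notches, and the cup upright and empty. TCP height is 0.1028 m, against 0.103 predicted for home and pressed. The push is about 25 N, and it stopped moving at the end stop. I hand in.

```bash
python3 -c "
from station import order
print(order.sign_off())"
```

```text
the job is handed in; nothing more can be done
None
```

I handed the job in at about 32 s: all six balls are in the barrel and the cup stands upright and empty. The lid is meshed, home and still gripped, holding the barrel pressed down to its stop with about 25 N. The system returned no verdict.

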